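Seat the proud copper specimen and start the polisher

TASK

One specimen in the polisher's carrier, the one with the copper-coloured disc, stands proud: push it gently straight down with your fingertips until it is flush with the other three. Then press the green start button right down, let it come back up and withdraw. Only push, never pull anything up, and leave the other specimens, the other buttons and everything lying about alone.

Things in the scene. Friction and masses are not known exactly. Their poses are not given: they have to be found in the camera images.
- polisher: Bench polisher, fixed: cream deck 340 x 340 mm, its top 75 mm above the bench, with a navy round bowl (outer diameter 312 mm, rim 112 mm above the bench). Origin: centre of its underside on the bench, z up.
- carrier: Round aluminium specimen carrier, fixed in the bowl: disc 160 mm in diameter, 25 mm thick, its top face 120 mm above the bench, with a dark centre stud 20 mm in diameter and 22 mm tall. Origin: centre of its underside, z up. Four specimen mounts sit in it, axes 52 mm from its centre, a quarter turn apart.
- mount_copper: The proud specimen mount: black resin cylinder 32 mm in diameter, copper-coloured disc on top. Starts 12 to 16 mm above its neighbours. Slides only vertically, about 5 N friction, stays where left; a solid stop at flush, its top then 28 mm above the carrier's origin (123 mm above the bench, 3 mm above the carrier's face). Over 40 N cracks it. Origin: centre of its top face, z up.
- start (a joint): Travel of the green start button: 0 released, 0.006 m fully down. A spring returns it; fully down takes 5 N.
- start_top (a point): Centre of the top face of the green start button: round, 28 mm in diameter, in an aluminium collar 44 mm in diameter and 12 mm tall; released, its top is 68 mm above the bench and 6 mm above the collar. It moves straight down.
- panel: Cream control panel box, fixed to the bench: 140 mm (its x) by 200 mm (its y), its top face 50 mm above the bench. It carries four equal round buttons (green, yellow, blue, white) in a 2 x 2 pattern, 64 mm by 60 mm between centres, in an order that varies, and a larger red stop button at one end. Origin: centre of its underside, z up.
- mount_steel: Specimen mount already seated, to be left alone: black resin cylinder 32 mm in diameter with a grey steel disc on its top, which is 3 mm above the carrier's top face. Origin: centre of its top face.
- mount_white: Specimen mount already seated, to be left alone: black resin cylinder 32 mm in diameter with a white ceramic disc on its top, which is 3 mm above the carrier's top face. Origin: centre of its top face.
- mount_blue: Specimen mount already seated, to be left alone: black resin cylinder 32 mm in diameter with a blue disc on its top, which is 3 mm above the carrier's top face. Origin: centre of its top face.
- pause_base: The yellow pause button with its collar, to be left alone: cap 28 mm in diameter, collar 44 mm in diameter, top 68 mm above the bench. Origin: centre of the collar's underside, 50 mm above the bench.
- water_base: The blue water button with its collar, to be left alone: cap 28 mm in diameter, collar 44 mm in diameter, top 68 mm above the bench. Origin: centre of the collar's underside, 50 mm above the bench.
- light_base: The white light button with its collar, to be left alone: cap 28 mm in diameter, collar 44 mm in diameter, top 68 mm above the bench. Origin: centre of the collar's underside, 50 mm above the bench.
- stop_base: The red emergency stop button with its collar, to be left alone: cap 38 mm in diameter, collar 54 mm in diameter, top 68 mm above the bench. Origin: centre of the collar's underside, 50 mm above the bench.
- bottle: Bystander, loose: white suspension bottle, blue cap, 60 mm diameter, 150 mm tall. Origin: centre of its underside.
- beaker: Bystander, loose: small glass beaker, 70 mm diameter, 85 mm tall. Origin: centre of its underside.
- spare: Bystander, loose: brown resin specimen, 28 mm diameter, 20 mm tall, standing on another corner of the polisher's deck. Origin: centre of its underside.
- weight: Bystander, loose: brass weight, 32 mm diameter, 34 mm tall, standing on a corner of the polisher's deck. Origin: centre of its underside.

How it is judged:
By the outcome, as a careful person would: the job done as asked, in the order asked, and still so for the second after the job is handed in, with the robot touching nothing.
It also fails if it takes over 38 s, if anything falls off the work surface, if the arm or the gripper's body presses on something with over 40 N, if the wrist force passes 120 N, or if a joint passes its speed limit or range.

ROBOT

A 6-joint arm with a two-finger parallel gripper is mounted at the origin on the work surface. World frame = base frame: x ahead of the robot, y to its left, z up, the work surface at z = 0. Lengths are in m, angles in rad, forces in N, time in s.
With the tool pointing down it reaches from about 0.225 to 0.875 m from the base axis. Payload 3.4 kg.
Tool frame: the origin (TCP) lies at the very end of the fingers, on their centre line; the grasp point (between the pads) lies 19 mm behind it; z points along the fingers, y is the line along which they close (so a half turn about z gives the same grasp; the last joint's range is limited). The gripper opens to 85 mm and grips with 20 to 120 N. Pads are 22 mm wide; open, the fingers measure 114 mm over their backs; the gripper's body (76 mm by 85 mm) begins 54 mm behind the grasp point. The pads swing forward as they close: fully open they stand 13 mm farther back than shut.
Start: joints at [-0.121, 0.276, 1.505, -0, 1.361, -0.121], TCP at [0.575, -0, 0.211] pointing down, gripper open.
Joint ranges: [-2.89, 2.89], [-0.75, 2.08], [0.22, 2.7], [-1.18, 4.32], [0.11, 2.71], [-2.7, 2.7]. Speed limits (rad/s): [2.57, 2.57, 3.14, 3.14, 3.14, 3.14].

INTERFACE

Orientations are given as a unit quaternion [w, x, y, z].
In Python, from rig import manip, get_image, camera_info gives the robot as it stands. The module is installed in compiled form; this text tells all that it offers.
- The arm moves only by the shell command python3 -m crank 'ROWS' [FORCE]. ROWS is a JSON object of lists of equal length, an entry for each row: "translation": the shift along the tool's x, y, z in mm, a list of three; "roll": the turn about the tool's z in rad; "fingers": the opening, from 0 (shut) to 1 (fully open). A call has 1 to 8 rows; each row shifts and turns the commanded pose from where the row before left it, along the tool's axes as they then stand; what a row does not reach is not made up. A row lasts 1/10 s, in which the tool goes at most 50 mm and 8.59 degrees, less where a joint would pass 70% of its speed; a pose out of reach is approached as far as the arm can. A call is refused whole if a number of a shift passes 50 or a number of a turn 0.15, either way. A call with a gripper value outside its range is refused whole. The fingers move at their own pace and stop on an object; FORCE is the grip in N (left out, the last holds). Time passes only in rows, so rows that do not move let the fingers close. It gives the time, the measured TCP pose, the force, the opening and the grip force at its end, in the units of the state.
- manip.get_state(): the state, without advancing time (a new reading comes with each control period).
- get_image(name): name is "scene" or "side" or "wrist"; returns the picture (420x560x3 uint8, blue, green, red); there is no depth.
- camera_info(name): a dict with "mtx" (3x3 intrinsics, pixels), "rvec" (rotation vector, rad) and "tvec" (3), from world to camera coordinates, as OpenCV has them. Camera axes: x right, y down, z forward; pixel columns grow to the right and rows downward; lengths in m; the calibration is good to about 2 mm. A picture is of the moment at which its call begins: read the wrist's pose just before it. camera_info takes no time and is no camera call; for the wrist camera it gives the pose at the moment of the call.
- manip.sign_off(): hands the job in; it is judged then, once.
The state is a dict: "clock": time; "qpos": joint angles; "qd": joint speeds; "effort": joint torques, N m; "position": TCP position; "ee_rot": TCP orientation; "contact_force": force on the tool from outside, world axes, zero at the start; "moment": the same for the moment, N m; "width": finger opening in m; "gripper_force": force on a finger pad.
Only numpy, scipy, OpenCV 4.12 (cv2) and the standard library are available. Lean on these libraries where they do the work, as an engineer would, in place of code of your own. Each camera call takes 0.05 s, during which the arm holds its last target. There are 200 camera calls.

## Working session

There is one attempt and no reset: what is moved stays moved. The work goes in short steps, Python scripts to look and compute and a shell command to move; the robot and the scene stay as the last step left them, time stands still between calls to the robot, and variables do not carry over. Pictures are saved under pics/ and viewed, at most 10 in all, crops included, and the job is handed in when it is done.

```bash
mkdir -p pics; cat > h.py <<'E'
import numpy as np, cv2
from rig import manip, get_image, camera_info
def ray(ci,uv,z):
    K=np.array(ci["mtx"],float);R,_=cv2.Rodrigues(np.array(ci["rvec"],float));t=np.array(ci["tvec"],float).ravel()
    d=R.T@np.linalg.inv(K)@np.array([uv[0],uv[1],1.]);c=-R.T@t
    return c+d*(z-c[2])/d[2]
def proj(ci,p):
    return cv2.projectPoints(np.array([p],float),np.array(ci["rvec"],float),np.array(ci["tvec"],float),np.array(ci["mtx"],float),None)[0].ravel()
E
python3 - <<'E'
from h import *
for n in ["scene","side"]:
    cv2.imwrite(f"pics/{n}0.png",get_image(n))
s=manip.get_state();print({k:np.round(s[k],3).tolist() for k in s})
E
```

```text
{'clock': 0.1, 'qpos': [-0.121, 0.277, 1.506, 0.0, 1.361, -0.121], 'qd': [0.0, -0.001, -0.002, -0.001, -0.002, 0.001], 'effort': [0.002, -41.77, -24.641, -0.0, 0.006, 0.0], 'position': [0.574, 0.0, 0.21], 'ee_rot': [-0.001, 0.707, 0.707, -0.001], 'contact_force': [-0.587, -0.18, -0.416], 'moment': [-0.007, -0.021, -0.037], 'gripper_force': 0.0, 'width': 0.085}
```

View pics/scene0.png

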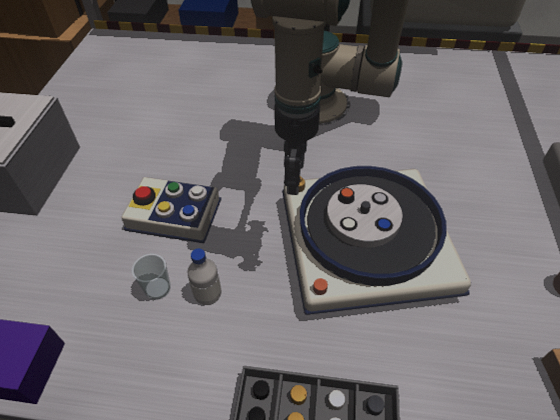

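View pics/side0.png

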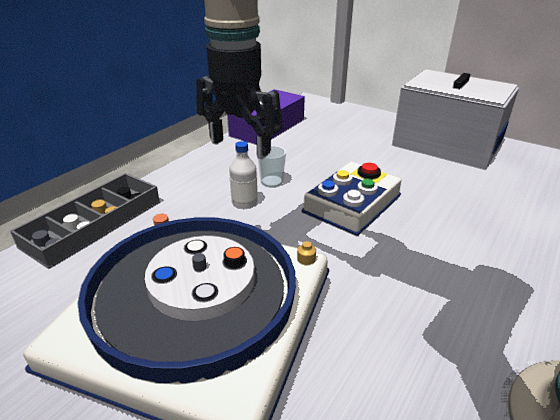

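The scene view shows copper at (346,194) and green at (174,187). In the side view they are at (234,254) and (368,184). The brass weight is on the deck corner nearest the arm.

```bash
python3 - <<'E'
from h import *
def cent(img,uv,lo,hi,r=14):
    h=cv2.cvtColor(img,cv2.COLOR_BGR2HSV);m=cv2.inRange(h,lo,hi)
    n,l,st,c=cv2.connectedComponentsWithStats(m)
    i=min(range(1,n),key=lambda i:np.hypot(*(c[i]-uv))-(st[i,4]>25)*50)
    return c[i],st[i]
for name,uvs in dict(scene=dict(cop=(346,194),green=(174,187),blue=(384,225),weight=(299,184),spare=(320,286),yel=(165,208),wat=(189,211)),side=dict(cop=(234,254),green=(368,184),blue=(164,275),weight=(306,247),yel=(343,175),wat=(328,186))).items():
    im=cv2.imread(f"pics/{name}0.png");ci=camera_info(name)
    R=cv2.Rodrigues(np.array(ci["rvec"]))[0];print(name,"cam",-R.T@np.array(ci["tvec"]).ravel())
    for k,uv in uvs.items():
        lo,hi={"cop":((3,120,90),(14,255,255)),"spare":((3,120,90),(14,255,255)),"green":((45,90,30),(85,255,255)),"blue":((100,120,50),(130,255,255)),"wat":((100,170,80),(130,255,255)),"weight":((10,100,60),(28,255,255)),"yel":((18,120,80),(32,255,255))}[k]
        c,st=cent(im,uv,lo,hi)
        z={"cop":.137,"green":.068,"blue":.123,"weight":.105,"spare":.095,"yel":.068,"wat":.068}[k]
        print(k,c.round(1),st[:5],ray(ci,c,z).round(4), ray(ci,c,z+.005).round(4)[:2])
    if name=="scene":
        for k,uv in dict(steel=(380,198),white=(349,224),bottle=(199,256)).items(): print(k,ray(ci,uv,.15 if k=="bottle" else .123).round(3))
E
```

```text
scene cam [1.17565959 0.05245981 0.84554476]
cop [346.6 192. ] [341 188  12   9  84] [0.507  0.1087 0.137 ] [0.5117 0.1083]
green [172.9 185.9] [168 182  11   9  74] [ 0.473  -0.3042  0.068 ] [ 0.4775 -0.302 ]
blue [383.9 223.2] [378 219  13  10 100] [0.5732 0.1892 0.123 ] [0.5773 0.1883]
weight [301.2 182.3] [298 177   7  11  45] [0.4589 0.0062 0.105 ] [0.4637 0.0065]
spare [320.1 284.2] [314 279  13  12 123] [0.7189 0.0687 0.095 ] [0.722  0.0685]
yel [163.4 205.6] [158 201  12  10  89] [ 0.5375 -0.3082  0.068 ] [ 0.5416 -0.3059]
wat [187.8 208.9] [183 205  11   8  67] [ 0.5403 -0.2488  0.068 ] [ 0.5444 -0.2469]
steel [0.503 0.182 0.123]
white [0.584 0.118 0.123]
bottle [ 0.72  -0.165  0.15 ]
side cam [0.16782663 0.48237263 0.55134873]
cop [233.6 252.3] [225 247  18  12 165] [0.5065 0.1086 0.137 ] [0.5024 0.1131]
green [367.6 182.6] [362 178  12  10  99] [ 0.4729 -0.3035  0.068 ] [ 0.4698 -0.2954]
blue [163.7 272.8] [155 267  19  13 186] [0.5721 0.1892 0.123 ] [0.5673 0.1926]
weight [306.3 253.2] [298 241  18  24 345] [0.4357 0.0156 0.105 ] [0.4327 0.0208]
yel [342.5 174.1] [337 170  12   9  85] [ 0.5358 -0.3063  0.068 ] [ 0.532  -0.2982]
wat [328.  183.6] [323 177  12  13  92] [ 0.542  -0.2508  0.068 ] [ 0.5382 -0.2432]
```

```bash
python3 -m crank '{"translation":[[20,-12,0],[30,-18,0],[30,-18,0],[20,-13,0],[8,-6,10],[0,0,10],[0,0,0],[0,0,0]],"roll":[0,0,0,0,0,0,0,0],"fingers":[0,0,0,0,0,0,0,0]}' 40
python3 - <<'E'
from h import *
ci=camera_info("wrist");cv2.imwrite("pics/w1.png",get_image("wrist"))
for p in [(.507,.1087,.137),(.54,.149,.142),(.507,.1087,.123)]: print(proj(ci,p))
cv2.imwrite("pics/s1.png",cv2.resize(get_image("side")[130:400,60:340],None,fx=2,fy=2))
E
```

```text
clock: 0.9
position: [0.5084, 0.107, 0.1899]
ee_rot: [-0.0, 0.707, 0.707, -0.001]
contact_force: [0.6, 0.4, -0.2]
width: -0.0002
gripper_force: 0.0
[273.32880906 217.86597978]
[328.02690706 157.9480891 ]
[273.48636632 210.62047172]
```

View pics/w1.png

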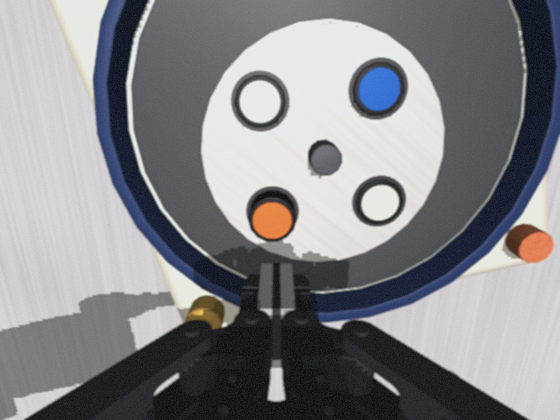

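View pics/s1.png

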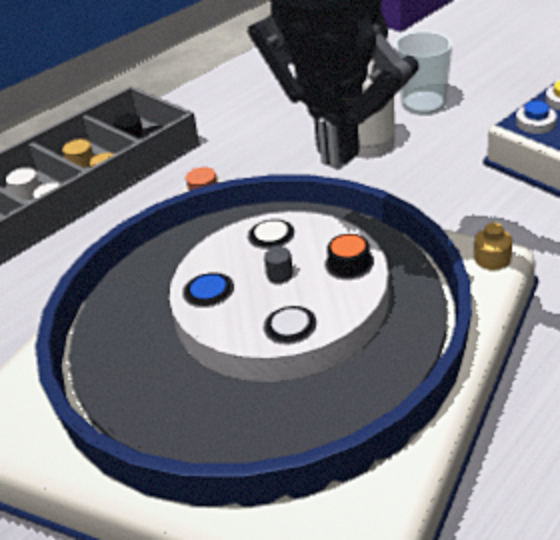

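The wrist view shows the copper disc at (271,220), against a prediction of (273,218), so the estimate holds. Next I descend.

```bash
python3 -m crank '{"translation":[[2,-1,15],[0,0,15],[0,0,13],[0,0,5],[0,0,2],[0,0,2],[0,0,2],[0,0,0]],"roll":[0,0,0,0,0,0,0,0],"fingers":[0,0,0,0,0,0,0,0]}'
```

```text
clock: 1.8
position: [0.5072, 0.11, 0.1369]
ee_rot: [0.0, 0.707, 0.707, 0.0]
contact_force: [0.1, -0.1, 0.3]
width: -0.0
gripper_force: 0.0
```

```bash
python3 -m crank '{"translation":[[0,0,2],[0,0,2],[0,0,2],[0,0,1],[0,0,1],[0,0,1],[0,0,1],[0,0,0]],"roll":[0,0,0,0,0,0,0,0],"fingers":[0,0,0,0,0,0,0,0]}'
```

```text
clock: 2.6
position: [0.507, 0.11, 0.1266]
ee_rot: [-0.0, 0.707, 0.707, -0.0]
contact_force: [-0.4, -0.1, 0.1]
width: -0.0004
gripper_force: 0.0
```

```bash
python3 - <<'E'
from h import *
cv2.imwrite("pics/s2.png",cv2.resize(get_image("side")[190:340,140:300],None,fx=3.5,fy=3.5))
E
```

```text
(no output)
```

View pics/s2.png

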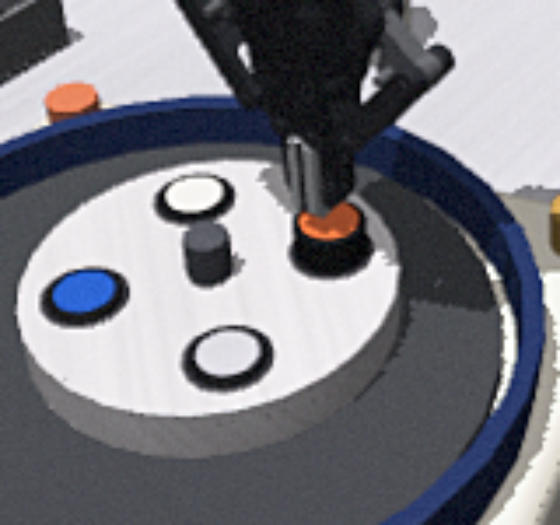

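```bash
python3 - <<'E'
from h import *
ci=camera_info("side");f=lambda p:((proj(ci,p)-[140,190])*3.5).round(0)
print(f(manip.get_state()["position"]),[f((.507,.1087,z)) for z in (.123,.13,.137)])
im=get_image("side");m=cv2.inRange(cv2.cvtColor(im,cv2.COLOR_BGR2HSV),(3,120,90),(14,255,255))
n,l,st,c=cv2.connectedComponentsWithStats(m)
print([(st[i].tolist(),c[i].round(1)) for i in range(1,n) if st[i,4]>25], manip.get_state()["contact_force"])
E
```

```text
[326. 238.] [array([328., 243.]), array([327., 231.]), array([326., 218.])]
[([153, 214, 15, 10, 108], array([159.7, 218.1])), ([225, 248, 18, 11, 126], array([233.9, 253.4]))] [ 0.08375283 -0.05962466  0.69179273]
```

The side crop shows the copper disc still up, its bottom edge unmoved. The fingertip end is at crop (320,213), but the TCP should project at (326,238). I'll check in the other views whether the fingertips end short of the reported TCP.

```bash
python3 - <<'E'
from h import *
p=manip.get_state()["position"]
a=cv2.resize(get_image("scene")[150:230,300:380],None,fx=5,fy=5)
ci=camera_info("scene");print("scene",(proj(ci,p)-[300,150])*5,(proj(ci,np.add(p,[0,0,.013]))-[300,150])*5)
b=get_image("wrist")[170:330,200:360];ci=camera_info("wrist")
print("wrist",(proj(ci,p)-[200,170])*2.5+[400,0],(proj(ci,np.add(p,[0,0,.013]))-[200,170])*2.5+[400,0],(proj(ci,(.507,.1087,.137))-[200,170])*2.5+[400,0])
cv2.imwrite("pics/c3.png",np.hstack([a,cv2.resize(b,(400,400))]))
E
```

```text
scene [233.59720384 226.37690866] [236.88934024 206.1152101 ]
wrist [588.29285851 219.27685034] [588.20833851 250.66026212] [587.93579284 249.68039363]
```

View pics/c3.png

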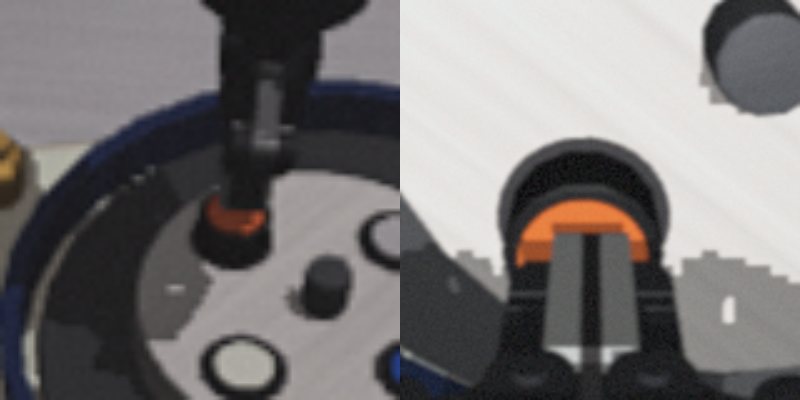

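The gap is confirmed: in both views the tip sits centred just above the disc, about 13 mm above the reported TCP. I'll keep going down in small steps and watch the force.

```bash
python3 -m crank '{"translation":[[0,0,1],[0,0,1],[0,0,1],[0,0,1]],"roll":[0,0,0,0],"fingers":[0,0,0,0]}'; python3 -m crank '{"translation":[[0,0,1],[0,0,1],[0,0,1],[0,0,1]],"roll":[0,0,0,0],"fingers":[0,0,0,0]}'
```

```text
clock: 3.2
position: [0.507, 0.11, 0.1226]
ee_rot: [0.0, 0.707, 0.707, 0.0]
contact_force: [-0.4, -0.6, -1.1]
width: -0.0001
gripper_force: 0.0
clock: 3.6
position: [0.507, 0.11, 0.1186]
ee_rot: [0.0, 0.707, 0.707, -0.0]
contact_force: [0.1, 0.6, 0.1]
width: 0.0002
gripper_force: 0.0
```

```bash
cat > chk.py <<'E'
from h import *
im=get_image("side");m=cv2.inRange(cv2.cvtColor(im,cv2.COLOR_BGR2HSV),(3,120,90),(14,255,255))
n,l,st,c=cv2.connectedComponentsWithStats(m)
print([(st[i].tolist(),c[i].round(1)) for i in range(1,n) if st[i,4]>25])
ci=camera_info("side");s=manip.get_state();print(proj(ci,s["position"]),s["position"],s["contact_force"])
# disc lower-edge prediction per height
print([(z,proj(ci,(.507-.0093*.68,.1087+.0093*.73,z)).round(1)) for z in (.123,.128,.133,.137)])
import sys
cv2.imwrite(sys.argv[1],cv2.resize(np.hstack([im[200:300,170:300],get_image("wrist")[190:290,215:345]]),None,fx=3,fy=3))
E
python3 chk.py pics/c4.png
```

```text
[([153, 214, 15, 10, 106], array([159.7, 218. ])), ([226, 250, 17, 9, 69], array([235.2, 254.7]))]
[233.50554881 262.23048806] [0.50691739 0.10999419 0.11849282] [ 0.23032916 -0.78563142  0.06010458]
[(0.123, array([234.2, 263.5])), (0.128, array([234. , 260.9])), (0.133, array([233.8, 258.4])), (0.137, array([233.7, 256.3]))]
```

View pics/c4.png

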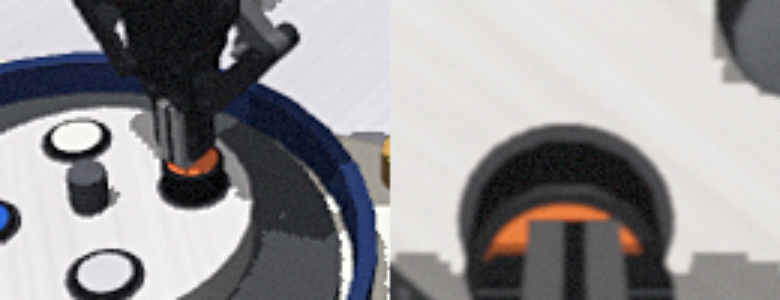

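The mount hasn't moved and there is still a small gap, so I go on slowly.

```bash
python3 -m crank '{"translation":[[0,0,1],[0,0,1],[0,0,1]],"roll":[0,0,0],"fingers":[0,0,0]}'; python3 -m crank '{"translation":[[0,0,1],[0,0,1]],"roll":[0,0],"fingers":[0,0]}';  python3 -m crank '{"translation":[[0,0,1],[0,0,1]],"roll":[0,0],"fingers":[0,0]}'; python3 chk.py pics/c5.png
```

```text
clock: 4.0
position: [0.5071, 0.11, 0.1161]
ee_rot: [0.0, 0.707, 0.707, 0.0]
contact_force: [-1.3, 0.7, 5.0]
width: -0.0
gripper_force: 2.3
clock: 4.2
position: [0.5071, 0.11, 0.1141]
ee_rot: [0.0, 0.707, 0.707, 0.0]
contact_force: [-1.1, 0.3, 4.4]
width: -0.0001
gripper_force: 2.3
clock: 4.4
position: [0.5071, 0.11, 0.1118]
ee_rot: [0.0, 0.707, 0.707, 0.0]
contact_force: [-1.2, -0.3, 5.2]
width: 0.0003
gripper_force: 2.3
[([153, 214, 15, 10, 107], array([159.7, 218.1])), ([226, 253, 17, 8, 51], array([236. , 257.4]))]
[233.67063458 265.62248463] [0.50711551 0.10999824 0.11162939] [-0.9483988   0.33709874  3.93109489]
[(0.123, array([234.2, 263.5])), (0.128, array([234. , 260.9])), (0.133, array([233.8, 258.4])), (0.137, array([233.7, 256.3]))]
```

Contact came at about 0.117 with 5 N of sliding friction. The actual fingertips are therefore about 19 mm behind the reported TCP, and flush should read about 0.104.

```bash
python3 -m crank '{"translation":[[0,0,1],[0,0,1],[0,0,1],[0,0,1]],"roll":[0,0,0,0],"fingers":[0,0,0,0]}'; python3 -m crank '{"translation":[[0,0,1],[0,0,0]],"roll":[0,0],"fingers":[0,0]}'; python3 chk.py pics/c6.png
```

```text
clock: 4.9
position: [0.5071, 0.11, 0.1076]
ee_rot: [0.0, 0.707, 0.707, 0.0]
contact_force: [-0.9, -0.3, 4.7]
width: -0.0
gripper_force: 2.3
clock: 5.1
position: [0.5071, 0.11, 0.1065]
ee_rot: [0.0, 0.707, 0.707, 0.0]
contact_force: [-0.4, 0.5, 3.1]
width: -0.0
gripper_force: 1.5
[([153, 214, 15, 10, 106], array([159.7, 218. ])), ([227, 255, 16, 9, 52], array([236.5, 260.1]))]
[233.87107567 268.17989361] [0.50710452 0.11000865 0.10648683] [-0.74476886 -0.98743855  2.83401489]
[(0.123, array([234.2, 263.5])), (0.128, array([234. , 260.9])), (0.133, array([233.8, 258.4])), (0.137, array([233.7, 256.3]))]
```

```bash
for i in 1; do python3 -m crank '{"translation":[[0,0,1],[0,0,0]],"roll":[0,0],"fingers":[0,0]}'; done | grep -E "pos|force"; python3 -m crank '{"translation":[[0,0,1],[0,0,0]],"roll":[0,0],"fingers":[0,0]}'| grep -E "pos|force"
```

```text
position: [0.5071, 0.11, 0.1056]
contact_force: [-0.5, 0.1, 2.8]
gripper_force: 1.6
position: [0.5071, 0.11, 0.1047]
contact_force: [0.1, -0.2, 4.2]
gripper_force: 1.8
```

```bash
python3 -m crank '{"translation":[[0,0,0.5],[0,0,0]],"roll":[0,0],"fingers":[0,0]}'| grep -E "pos|force"
```

```text
position: [0.5071, 0.11, 0.1042]
contact_force: [-0.2, -0.2, 3.5]
gripper_force: 2.0
```

```bash
python3 -m crank '{"translation":[[0,0,0.5],[0,0,0]],"roll":[0,0],"fingers":[0,0]}'| grep -E "pos|con"
```

```text
position: [0.5071, 0.11, 0.1037]
contact_force: [-0.8, 0.3, 3.4]
```

```bash
python3 -m crank '{"translation":[[0,0,0.5],[0,0,0]],"roll":[0,0],"fingers":[0,0]}'| grep -E "pos|con"
```

```text
position: [0.5071, 0.11, 0.1032]
contact_force: [-0.4, -0.6, 5.0]
```

```bash
python3 -m crank '{"translation":[[0,0,0.5],[0,0,0]],"roll":[0,0],"fingers":[0,0]}'| grep -E "pos|con"; python3 chk.py pics/c7.png
```

```text
position: [0.5071, 0.11, 0.1027]
contact_force: [-0.4, 0.9, 3.1]
[([153, 214, 15, 10, 106], array([159.7, 218. ])), ([227, 258, 16, 8, 53], array([236.2, 262.3]))]
[234.01105367 270.05310562] [0.50712312 0.1100024  0.10266758] [0.35479784 0.43754309 3.34807201]
[(0.123, array([234.2, 263.5])), (0.128, array([234. , 260.9])), (0.133, array([233.8, 258.4])), (0.137, array([233.7, 256.3]))]
```

```bash
python3 -m crank '{"translation":[[0,0,0.5],[0,0,0]],"roll":[0,0],"fingers":[0,0]}'| grep -E "pos|con"
```

```text
position: [0.5071, 0.11, 0.1025]
contact_force: [-0.3, 0.6, 5.4]
```

```bash
python3 -m crank '{"translation":[[0,0,0.5],[0,0,0]],"roll":[0,0],"fingers":[0,0]}'| grep -E "pos|con"
```

```text
position: [0.5071, 0.11, 0.1024]
contact_force: [-1.7, -0.4, 7.8]
```

```bash
python3 -m crank '{"translation":[[0,0,0.5],[0,0,0]],"roll":[0,0],"fingers":[0,0]}'| grep -E "pos|con"
```

```text
position: [0.5071, 0.11, 0.1023]
contact_force: [-2.8, -1.3, 11.8]
```

The force has risen to 12 N with no further travel, so the mount is on its stop. Now I withdraw straight up, check it, and move to the button.

```bash
python3 -m crank '{"translation":[[0,0,-5],[0,0,-15],[0,0,-25],[0,0,-20],[-30,-2,0],[-45,-4,0],[-45,-4,0],[-45,-4,0]],"roll":[0,0,0,0,0,0,0,0],"fingers":[0,0,0,0,0,0,0,0]}' | grep -E "pos|con"
python3 -m crank '{"translation":[[-45,-4,0],[-45,-4,0],[-45,-4,0],[-45,-4,0],[-40,-4,0],[-29,0,10],[0,0,0],[0,0,0]],"roll":[0,0,0,0,0,0,0,0],"fingers":[0,0,0,0,0,0,0,0]}' | grep -E "pos|con"
python3 - <<'E'
from h import *
im=get_image("side");a=im[190:340,110:290]
w=get_image("wrist");ci=camera_info("wrist");p=manip.get_state()["position"]
m=cv2.inRange(cv2.cvtColor(w,cv2.COLOR_BGR2HSV),(45,90,30),(85,255,255));n,l,st,c=cv2.connectedComponentsWithStats(m)
for i in range(1,n):
    if st[i,4]>100: print(c[i],st[i],ray(ci,c[i],.068))
print(p, proj(ci,(.473,-.304,.068)))
cv2.imwrite("pics/c8.png",np.hstack([cv2.resize(a,(400,333)),cv2.resize(w,(400,333))]))
E
```

```text
position: [0.4923, -0.0562, 0.1656]
contact_force: [0.8, -0.4, 0.1]
position: [0.4723, -0.3037, 0.1551]
contact_force: [-0.5, 1.1, 0.5]
[276.16563147 206.18219462] [259 189  35  35 966] [ 0.47318408 -0.30483479  0.068     ]
[ 0.47275833 -0.30275462  0.15589488] [275.91929998 205.12294119]
```

View pics/c8.png

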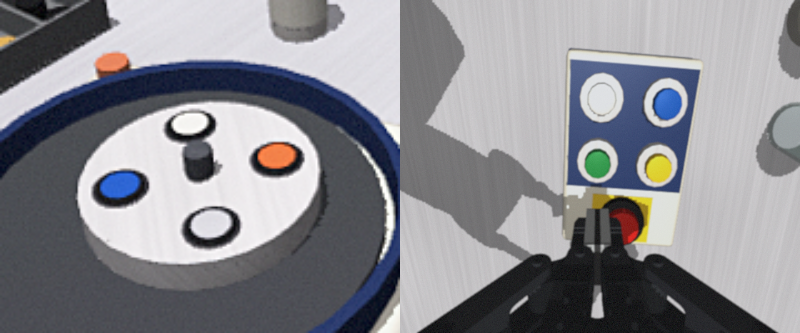

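The left crop shows the copper mount flush with the other three. The green button measures (0.473,-0.305), directly under the tip. I descend next.

```bash
python3 -m crank '{"translation":[[-1,0,25],[0,0,25],[0,0,25],[0,0,15],[0,0,10],[0,0,4],[0,0,0]],"roll":[0,0,0,0,0,0,0],"fingers":[0,0,0,0,0,0,0]}' | grep -E "pos|con"; python3 -m crank '{"translation":[[0,0,2],[0,0,2],[0,0,1],[0,0,0]],"roll":[0,0,0,0],"fingers":[0,0,0,0]}' | grep -E "pos|con"
```

```text
position: [0.4733, -0.3044, 0.0524]
contact_force: [-0.3, -0.4, -0.5]
position: [0.4739, -0.3053, 0.0479]
contact_force: [1.8, 1.6, 3.3]
```

```bash
python3 -m crank '{"translation":[[0,0,1],[0,0,1],[0,0,0]],"roll":[0,0,0],"fingers":[0,0,0]}' | grep -E "pos|con"; python3 -m crank '{"translation":[[0,0,1],[0,0,1],[0,0,0]],"roll":[0,0,0],"fingers":[0,0,0]}' | grep -E "pos|con"
```

```text
position: [0.4738, -0.3053, 0.0456]
contact_force: [2.6, 1.7, 4.5]
position: [0.4739, -0.3054, 0.0453]
contact_force: [0.3, 2.8, 15.3]
```

```bash
python3 -m crank '{"translation":[[0,0,1],[0,0,0]],"roll":[0,0],"fingers":[0,0]}' | grep -E "pos|con"
```

```text
position: [0.4739, -0.3054, 0.0452]
contact_force: [-0.8, 3.6, 20.4]
```

```bash
python3 -m crank '{"translation":[[0,0,1],[0,0,0]],"roll":[0,0],"fingers":[0,0]}' | grep -E "pos|con"
```

```text
position: [0.474, -0.3054, 0.0451]
contact_force: [-1.8, 4.3, 26.5]
```

The descent stopped about 4 mm higher than expected, so I look.

```bash
python3 - <<'E'
from h import *
print({k:np.round(manip.get_state()[k],3) for k in("moment","contact_force")})
a=get_image("side")[130:230,300:420];b=get_image("wrist")[120:320,190:430]; c=get_image("scene")[150:250,110:230]
cv2.imwrite("pics/c9.png",np.hstack([cv2.resize(x,(266,222) if 0 else (266,240)) for x in (a,b,c)]) if 0 else np.vstack([np.hstack([cv2.resize(a,(396,330),interpolation=2),cv2.resize(c,(396,330),interpolation=2)]),cv2.copyMakeBorder(cv2.resize(b,(312,260)),0,0,0,480,0)]))
E
```

```text
{'moment': array([0.851, 0.332, 0.003]), 'contact_force': array([-1.803,  4.345, 26.516])}
```

View pics/c9.png

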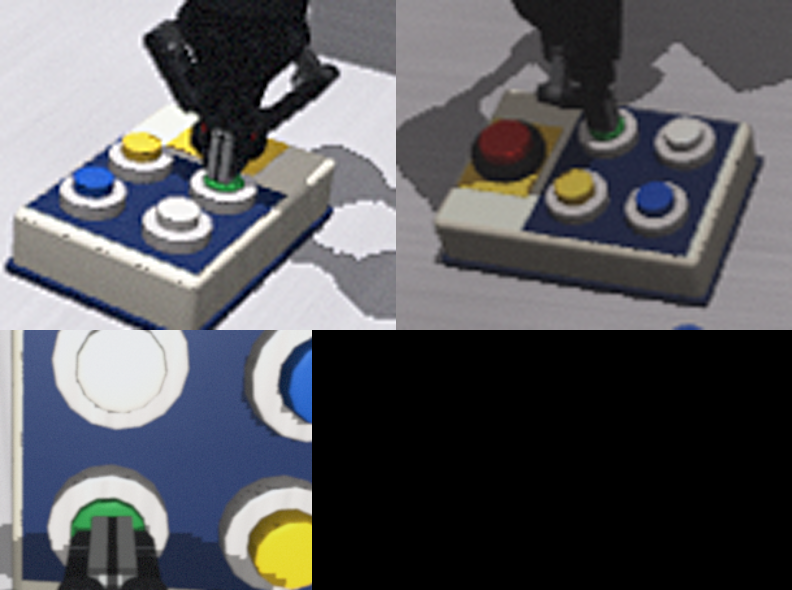

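```bash
cat > g.py <<'E'
from h import *
ci=camera_info("wrist");w=get_image("wrist")
m=cv2.inRange(cv2.cvtColor(w,cv2.COLOR_BGR2HSV),(45,90,30),(85,255,255));n,l,st,c=cv2.connectedComponentsWithStats(m)
print([st[i].tolist() for i in range(1,n) if st[i,4]>60])
for z in(.068,.065,.062):print(z,[proj(ci,(.4732+a,-.3048+b,z)).round(1) for a,b in((0,.014),(-.014,0),(.014,0),(0,-.014))])
i=[i for i in range(1,n) if st[i,4]>60][0];x,y,ww,h,_=st[i]
for r in range(y,y+8): q=np.where(l[r]==i)[0];print(r,q.min(),q.max())
E
python3 g.py
```

```text
[[245, 250, 56, 30, 742]]
0.068 [array([273.7, 252. ]), array([242.6, 280.2]), array([304.8, 280. ]), array([273.8, 306.6])]
0.065 [array([273.7, 249. ]), array([243.2, 276.7]), array([304.3, 276.6]), array([273.8, 302.8])]
0.062 [array([273.7, 246.1]), array([243.7, 273.4]), array([303.8, 273.3]), array([273.8, 299.2])]
250 275 278
251 263 281
252 261 283
253 260 286
254 258 288
255 256 290
256 254 291
257 253 292
```

The tip is centred on green and held by a hard stop. I'll raise it in steps and read the actual travel from the force and the cap's image.

```bash
f='pos|con'; python3 -m crank '{"translation":[[0,0,-4],[0,0,0],[0,0,0]],"roll":[0,0,0],"fingers":[0,0,0]}' | grep -E "$f"; python3 -m crank '{"translation":[[0,0,-2],[0,0,0],[0,0,0]],"roll":[0,0,0],"fingers":[0,0,0]}' | grep -E "$f";python3 -m crank '{"translation":[[0,0,-2],[0,0,0],[0,0,0]],"roll":[0,0,0],"fingers":[0,0,0]}' | grep -E "$f";python3 -m crank '{"translation":[[0,0,-2],[0,0,0],[0,0,0]],"roll":[0,0,0],"fingers":[0,0,0]}' | grep -E "$f"; python3 g.py;python3 -m crank '{"translation":[[0,0,-2],[0,0,0],[0,0,0]],"roll":[0,0,0],"fingers":[0,0,0]}' | grep -E "$f"; python3 g.py
```

```text
position: [0.4738, -0.3054, 0.0456]
contact_force: [2.1, 1.0, 4.2]
position: [0.4732, -0.3054, 0.0471]
contact_force: [3.6, -0.5, 3.5]
position: [0.4727, -0.3052, 0.0491]
contact_force: [2.0, -1.1, 2.6]
position: [0.4723, -0.3048, 0.0509]
contact_force: [-0.1, -0.7, 2.0]
[[249, 246, 55, 29, 935]]
0.068 [array([277.2, 247.3]), array([247.1, 274.6]), array([307.2, 274.6]), array([277.1, 300.4])]
0.065 [array([277.2, 244.5]), array([247.6, 271.4]), array([306.7, 271.4]), array([277.1, 296.8])]
0.062 [array([277.2, 241.8]), array([248.1, 268.3]), array([306.2, 268.3]), array([277.1, 293.4])]
246 269 282
247 267 285
248 265 287
249 263 290
250 261 292
251 259 294
252 258 295
253 257 295
position: [0.4726, -0.3045, 0.0529]
contact_force: [-0.2, -0.8, 0.2]
[[249, 245, 54, 31, 968]]
0.068 [array([276.7, 246.1]), array([247. , 273.1]), array([306.3, 273.1]), array([276.6, 298.7])]
0.065 [array([276.6, 243.3]), array([247.5, 270. ]), array([305.8, 270. ]), array([276.6, 295.2])]
0.062 [array([276.6, 240.7]), array([247.9, 266.9]), array([305.3, 266.9]), array([276.6, 291.8])]
245 268 282
246 266 285
247 264 287
248 263 289
249 261 291
250 259 293
251 257 294
252 256 295
```

```bash
python3 - <<'E'
from h import *
def edges(w,x0):
    g=w[:,x0-2:x0+3].astype(int).mean(1); return g
ci=camera_info("wrist");w=get_image("wrist");cv2.imwrite("pics/rel.png",w)
c=cv2.imread("pics/c9.png")[330:590,:312]; p=np.zeros_like(w); p[120:320,190:430]=cv2.resize(c,(240,200))
for n,im,x in(("released",w,277),("pressed",p,274)):
    g=edges(im,x); print(n,[(r,g[r].round().astype(int).tolist()) for r in range(205,262)if 1][::1][0:57:1] if 0 else "")
    s=np.array([ [r,*g[r]] for r in range(208,262)]).round().astype(int)
    print("\n".join(" ".join(map(str,q)) for q in s))
for q in((.022,.062),(.022,.050),(.014,.068),(.014,.062)): print(q,proj(ci,(.4732,-.3048+q[0],q[1])))
E
```

```text
released 
208 120 78 61
209 122 77 62
210 121 77 61
211 121 77 60
212 122 77 60
213 122 77 61
214 122 77 62
215 120 75 59
216 121 78 61
217 121 77 60
218 117 80 68
219 109 92 87
220 105 103 104
221 104 106 109
222 104 106 108
223 105 106 108
224 106 107 110
225 112 114 116
226 139 139 141
227 193 191 190
228 233 230 228
229 237 235 233
230 234 234 232
231 230 232 232
232 229 231 231
233 229 231 231
234 229 231 231
235 229 231 232
236 229 231 232
237 228 230 231
238 229 231 232
239 228 230 231
240 230 231 233
241 231 233 234
242 219 223 224
243 143 153 146
244 65 86 61
245 34 71 26
246 36 75 22
247 41 77 29
248 43 79 29
249 41 77 30
250 36 64 24
251 38 70 25
252 68 119 52
253 100 170 76
254 109 190 84
255 108 189 82
256 102 182 76
257 95 176 69
258 86 162 62
259 78 148 55
260 84 160 58
261 88 169 61
pressed 
208 122 78 63
209 121 77 60
210 121 78 61
211 120 76 60
212 122 76 60
213 122 77 62
214 120 76 60
215 118 75 58
216 119 76 60
217 121 76 61
218 120 78 60
219 119 76 60
220 121 76 60
221 120 75 59
222 115 77 64
223 110 85 80
224 105 99 98
225 104 105 106
226 105 106 109
227 106 107 110
228 106 107 109
229 107 108 111
230 114 116 118
231 143 144 145
232 191 189 188
233 231 228 226
234 235 233 232
235 233 233 232
236 230 231 231
237 228 230 231
238 227 229 230
239 228 230 231
240 227 230 230
241 228 229 231
242 228 230 231
243 227 229 231
244 227 229 230
245 228 230 232
246 229 231 232
247 225 227 228
248 193 200 197
249 127 138 128
250 56 76 53
251 44 78 33
252 66 117 50
253 99 169 76
254 107 187 82
255 106 188 80
256 101 183 76
257 96 176 69
258 92 171 65
259 87 168 62
260 89 168 61
261 87 165 60
(0.022, 0.062) [276.47777633 224.85341899]
(0.022, 0.05) [276.45709054 215.89310026]
(0.014, 0.068) [276.48696107 245.92556041]
(0.014, 0.062) [276.47577636 240.50754699]
```

The relative edges settle it. The cap's dark wall shrank from about 8 to about 2.5 px in the press, and the full 6 mm projects to 5.4 px. So the button was fully down, and it is back up now. I withdraw and run a final check.

```bash
python3 -m crank '{"translation":[[0,0,-10],[0,0,-25],[0,0,-30],[0,0,-30],[0,0,-10],[0,0,0],[0,0,0],[0,0,0]],"roll":[0,0,0,0,0,0,0,0],"fingers":[0,0,0,0,0,0,0,0]}'
python3 - <<'E'
from h import *
cv2.imwrite("pics/f.png",np.vstack([cv2.resize(get_image("side")[120:360],(560,240)),cv2.resize(get_image("scene")[130:350],(560,220))]))
E
```

```text
clock: 13.55
position: [0.4721, -0.3042, 0.1566]
ee_rot: [-0.002, 0.707, 0.707, -0.0]
contact_force: [-0.4, 0.4, -0.3]
width: -0.0001
gripper_force: 0.0
```

View pics/f.png

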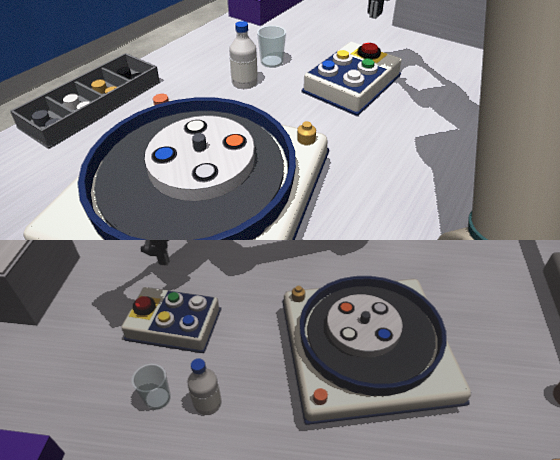

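The copper mount at (234,141) is flush, the green button at (369,64) is back up, and everything else is where it was.

```bash
python3 -c "
from rig import manip
print(manip.sign_off())"
```

```text
the job is handed in; nothing more can be done
None
```

The copper specimen is flush with the other three, pushed onto its stop at about 12 N. The green start button was then pressed down to its stop (about 26 N) and came back up. The arm withdrew and the job was handed in at about 14 s with nothing else visibly disturbed.

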